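# Press the toothed axle cap onto a trolley wheel's axle

## Task

Lock the trolley wheel onto its upright axle: take the steel push-on axle cap from the tray, start it squarely on the axle's end and press it straight down until it is hard up against the wheel's hub and has pushed the wheel, which still sits a little high, all the way down. The teeth drag all along and the wheel slides stiffly, so feel for the solid stop and finish there with a firm push (some 10 to 15 N more than it took to slide), but not a brutal one: the plastic hub cracks if pressed with over 40 N. Let go, and leave the other things on the bench where they are.

Things in the scene. Friction and masses are not known exactly. Their poses are not given: they have to be found in the camera images.
- cap_mid (a point): centre (half-way up, on the axis) of the toothed axle cap: a bright steel cup standing mouth down in the tray, 31 mm tall, knurled body 26 mm in diameter (it does not slip in the fingers), with a flange 33 mm wide and 3 mm thick at the mouth. Its closed flat top is 15.5 mm above this point, the rim 15.5 mm below; z points to the top. Bore 15 mm wide, 26 mm deep, with springy teeth. 45 to 70 g.
- cap_rim (a point): centre of the cap's mouth (its underside, on its axis); z points to its closed top. Springy teeth 3.5 to 7.5 mm above the rim leave a 9.4 mm opening and grip the axle: on its full thickness the cap slides only against a drag of some 5 to 10 N, and stays where it is left.
- axle_tip (a point): centre of the top end of the plain steel axle, which is upright: 12 mm in diameter, its last 6 mm tapering to 5 mm at the end, so the teeth bite fully once the rim is 14 mm below this point; it stands fixed in a wooden block 160 mm square and 40 mm high. z points up, out of the axle.
- hub_face (a point): centre of the flat top of the wheel's grey plastic hub, where the cap has to seat: 44 mm in diameter, on the axle's axis, at first 12 to 24 mm below the axle tip. z points up.
- wheel: grey wheel with black tyre lying flat on the axle: 130 mm in diameter, hub 48 mm tall, standing 8 mm above the tyre; origin at the centre of the hub's underside. It sits high by an unknown 1 to 7 mm: pushed with about 3 N it slides straight down the axle to an unseen solid stop (hub face then 19 to 25 mm below the axle tip) and stays there. It moves in no other way.
- tray: shallow dark steel tray, 170 mm (x) by 210 mm (y), rim 14 mm high, wall and floor 3 mm thick, fixed; origin at the centre of its underside on the bench
- spacer: bystander: plain steel spacer ring lying in the tray, 32 mm in diameter, 17 mm hole right through, 16 mm tall; origin at the centre of its underside
- driver: bystander: a screwdriver lying on the bench
- oil: bystander: a standing white bottle, 48 mm in diameter, 120 mm tall; origin at the centre of its underside
Not all that is in view belongs to the job. What is shaped like the part that bears cap_mid but green is not meant.

How it is judged (in metres and radians):
On the way, in this order (a step that is already met when the one before it is completed fails the run):
1. the cap is started on the axle's end, mouth down (z of cap_rim in the frame of axle_tip below -0.003 m and horizontal distance between cap_rim and axle_tip below 0.005 m and angle between cap_rim's own z axis and vertical below 0.25 rad), for 0.05 s.
2. the cap is pressed firmly (over 8 N, more than it takes to slide the wheel) against the hub (contact force between cap and wheel above 8 N and z of cap_rim in the frame of hub_face below 0.0015 m), for 0.1 s.
At the end, for the whole second after the job is handed in: the cap is on the axle with its rim within 1.5 mm of the hub face, within 3 mm of the axle's axis, square to it within 0.07 rad, and at rest (z of cap_rim in the frame of hub_face below 0.0015 m and horizontal distance between cap_rim and axle_tip below 0.003 m and angle between cap_rim's own z axis and vertical below 0.07 rad and linear speed of cap below 0.01 m/s); the robot touches nothing.
It fails at once if the cap is pressed against the plastic hub with more than 40 N (contact force between cap and wheel above 40 N).
It fails at once if the robot pushes on the wheel with more than 20 N (contact force between the arm and wheel above 20 N).
It fails at once if a bystander (spacer, screwdriver or bottle) is moved by more than 30 mm (distance of any of spacer, driver, oil from where it was at the start of the episode above 0.03 m).
It also fails if it takes over 45 s, if anything falls off the work surface, if the arm or the gripper's body presses on something with over 40 N, if the wrist force passes 120 N, or if a joint passes its speed limit or range.

## Robot

A 6-joint arm with a two-finger parallel gripper is mounted at the origin on the work surface. World frame = base frame: x ahead of the robot, y to its left, z up, the work surface at z = 0. Lengths are in mm, angles in rad, forces in N, time in s.
With the tool pointing down it reaches from about 400 to 925 mm from the base axis. Payload 12.5 kg.
Tool frame: the origin (TCP) lies at the very end of the fingers, on their centre line; the grasp point (between the pads) lies 19 mm behind it; z points along the fingers, y is the line along which they close (so a half turn about z gives the same grasp; the last joint's range is limited). The gripper opens to 95 mm and grips with 3 to 60 N. Pads are 20 mm wide; open, the fingers measure 119 mm over their backs; the gripper's body (75 mm by 180 mm) begins 59 mm behind the grasp point.
Start: joints at [1.164, 0.491, 1.559, -0, 1.092, -0.106], TCP at [185.161, 596.961, 214.661] pointing down, gripper open.
Joint ranges: [-3.1, 3.1], [-0.84, 2.19], [0.05, 2.79], [-1.13, 4.28], [0.06, 2.93], [-2.69, 2.69]. Speed limits (rad/s): [2.22, 2.22, 2.79, 3.14, 3.14, 3.14].

## Interface

Orientations are given as [roll, pitch, yaw] about the fixed x, y, z axes, in that order (R = Rz(yaw) Ry(pitch) Rx(roll)).
In Python, from cell import state, imaging, env, spot_in, mark_of gives the robot as it stands. The module is installed in compiled form; this text tells all that it offers.
- The arm moves only by the tool step_arm, never from a script. Its argument "increments" is a list of rows, each an object with "slide": the shift along the tool's x, y, z in m, a list of three; "roll": the turn about the tool's z in rad. A call has 1 to 5 rows; each row is the pose to reach, as a shift and turn from the pose commanded when the call began, along the tool's axes at that moment; what a row does not reach only later rows make up. A row lasts 1/8 s, in which the tool goes at most 62.5 mm and 10.7 degrees, less where a joint would pass 70% of its speed; a pose out of reach is approached as far as the arm can. A call with a gripper value outside its range is refused whole. "fingers" is the opening, from 0 (shut) to 1 (fully open), set as the call begins (left out, the last holds). The fingers move at their own pace and stop on an object; the grip force is fixed at half the most. Time passes only in rows, so rows that repeat a pose let the fingers close. It gives the time, the measured TCP pose, the force, the opening and the grip force at its end, in the units of the state.
- state(): the state, without advancing time (a new reading comes with each control period).
- imaging.read_camera(name): name is "scene" or "top" or "wrist"; returns a dict with "color" (384x512x3 uint8, red, green, blue), "z_map" (384x512 float32, mm along the optical axis (not along the pixel's ray), 0 where there is no reading), "intrinsics" (3x3 intrinsics, pixels), "distortion" ([k1, k2, p1, p2, k3] as OpenCV has them; the pictures are not rectified), "camera_from_world" (4x4, takes a point from world to camera coordinates). Camera axes: x right, y up, looking along -z (the intrinsics and any distortion apply to the point x, -y, -z); pixel columns grow to the right and rows downward; lengths in mm; the calibration is good to about 2 mm. A picture is of the moment at which its call begins.
- env.job_done(): hands the job in; it is judged then, once.
Trained networks look in the newest picture that a camera, given by its name, has taken for a name from the list of things; names that differ only in an ending like _2 or _b are one class to them, and where a whole thing is asked for, a point or a joint stands for the part that bears it (a point fixed in the world has none). Each returns a list of dicts, best first, with "confidence" (0 to 1); they miss things now and then, are a little off and sometimes report something else, mostly with a low value. They report only what shows in the picture. A call takes as long as a camera call. They do not tell look-alikes from the thing itself.
- spot_in(camera, target): "bbox" ([left, top, right, bottom] in pixels, round what is visible of it).
- mark_of(camera, target): "uv" ([column, row] in pixels: a listed point, or the origin of a listed thing).
The state is a dict: "t": time; "joints": joint angles; "qvel": joint speeds; "tau": joint torques, N m; "eef_pos": TCP position; "tcp_rot": TCP orientation; "ft_force": force on the tool from outside, world axes, zero at the start; "moment": the same for the moment, N m; "opening": opening from 0.0 (shut) to 1.0 (fully open); "grip_force": force on a finger pad.
Only numpy, scipy, OpenCV 4.12 (cv2) and the standard library are available. Lean on these libraries where they do the work, as an engineer would, in place of code of your own. Each camera call takes 0.05 s, during which the arm holds its last target. There are 200 camera calls.

## Working session

There is one attempt and no reset: what is moved stays moved. The work goes in short steps, Python scripts to look and compute and a tool call to move; the robot and the scene stay as the last step left them, time stands still between calls to the robot, and variables do not carry over. Pictures are saved under pics/ and viewed, at most 10 in all, crops included, and the job is handed in when it is done.

Besides the shell and the picture viewer there is one more tool, called after "Emit:" as name(argument=value, ...) on one line, values as JSON. step_arm: Moves the arm, as the interface text tells. Its arguments: {"type":"object","properties":{"increments":{"type":"array"},"fingers":{"type":"number"}},"required":["increments"]}

```bash
mkdir -p pics; cat > h.py <<'E'
import numpy as np, cv2
from cell import state, imaging, env, spot_in, mark_of
def ray(d,uv):
    K=np.array(d["intrinsics"],float);D=np.array(d["distortion"],float)
    p=cv2.undistortPoints(np.array([[uv]],float),K,D)[0,0]
    T=np.array(d["camera_from_world"],float);R=T[:3,:3];t=T[:3,3]
    return -R.T@t, R.T@np.array([p[0],-p[1],-1.0])
def at_z(d,uv,z):
    o,r=ray(d,uv);return o+r*(z-o[2])/r[2]
def at_depth(d,uv):
    o,r=ray(d,uv);u,v=int(round(uv[0])),int(round(uv[1]))
    z=d["z_map"][max(v-1,0):v+2,max(u-1,0):u+2];z=z[z>0]
    return o+r*np.median(z) if z.size else None
def save(d,n,crop=None,s=1):
    im=d["color"][:,:,::-1]
    if crop: l,t,r,b=crop; im=im[t:b,l:r]
    cv2.imwrite("pics/"+n+".png",cv2.resize(im,None,fx=s,fy=s,interpolation=cv2.INTER_CUBIC))
E
python3 - <<'E'
from h import *
np.set_printoptions(precision=1,suppress=True)
print(state())
ims=[]
for c in ["scene","top"]:
    d=imaging.read_camera(c); save(d,c+"0",None,1.5)
    for n in ["cap_mid","cap_rim","axle_tip","hub_face","tray","spacer","driver","oil","wheel"]:
        for m in mark_of(c,n)[:3]:
            print(c,n,round(m["confidence"],2),np.array(m["uv"]),at_depth(d,m["uv"]))
E
```

```text
{'t': 0.0, 'joints': array([ 1.2,  0.5,  1.6,  0. ,  1.1, -0.1]), 'qvel': array([ 0., -0., -0.,  0.,  0., -0.]), 'tau': array([  0. , -61.3, -25.8,   0.1,   0. ,  -0. ]), 'eef_pos': array([185. , 596.7, 214.1]), 'tcp_rot': array([-3.1, -0. ,  2.8]), 'ft_force': array([-0.3,  0.4,  0.5]), 'moment': array([ 0.1, -0. , -0. ]), 'grip_force': 0.0, 'opening': 1.0025630880073666}
scene cap_mid 0.65 [348.6 239.5] [520.1 173.   27.7]
scene cap_mid 0.65 [316.2 283. ] [669.1 168.2  26.6]
scene cap_mid 0.45 [389.3 209.4] [370.3 212.7  21.3]
scene cap_rim 0.75 [218.8 192.2] [ 606.6 -136.    91.9]
scene cap_rim 0.72 [344.8 241.5] [526.4 166.8  22.8]
scene cap_rim 0.72 [389.5 209.3] [369.2 212.8  20.7]
scene axle_tip 0.59 [216.1 171. ] [ 575.1 -165.   122.6]
scene hub_face 0.61 [213.  174.4] [ 582.6 -169.4  115.2]
scene tray 0.63 [348.3 241.7] [520.3 173.2  20.1]
scene tray 0.43 [215.5 176.3] [ 580.1 -164.3  109.5]
scene spacer 0.73 [375.3 262.6] [543.5 251.3  20.3]
scene driver 0.71 [257.5 301.1] [762.3  77.    1.3]
scene driver 0.67 [375.9 259.1] [525.3 246.4  10.3]
scene oil 0.85 [135.3 218.7] [ 737.  -301.6   21.4]
scene wheel 0.68 [219.6 192.5] [ 610.2 -130.5   96.7]
top cap_mid 0.6 [249.3 233.3] [493.5 -10.6  29.7]
top cap_mid 0.59 [185.4 169.9] [651.8 157.2  31.7]
top cap_mid 0.53 [163. 285.] [359.4 200.9  31.6]
top cap_rim 0.65 [161.6 287.8] [352.4 204.1  31.3]
top cap_rim 0.54 [185.7 169.3] [653.5 156.5  31.5]
top cap_rim 0.51 [251.1 236.3] [485.9 -15.3  31.9]
top axle_tip 0.93 [319.1 197.5] [ 576.7 -175.9  108.5]
top hub_face 0.92 [316.6 196.6] [ 576.3 -168.1  124.5]
top tray 0.73 [178.3 227.5] [505.8 173.1   5.6]
top spacer 0.59 [150.  217.6] [529.8 248.4   3.4]
top driver 0.86 [221.7 136.3] [751.3  70.   -1.1]
top oil 0.86 [363.8 152.5] [ 707.1 -299.4   34.9]
top oil 0.69 [182.5 223.8] [513.1 158.2  33.6]
top wheel 0.96 [316.7 201.3] [ 567.7 -170.5  106.8]
top wheel 0.41 [178.7 224.2] [511.9 167.7  33.9]
```

View pics/scene0.png

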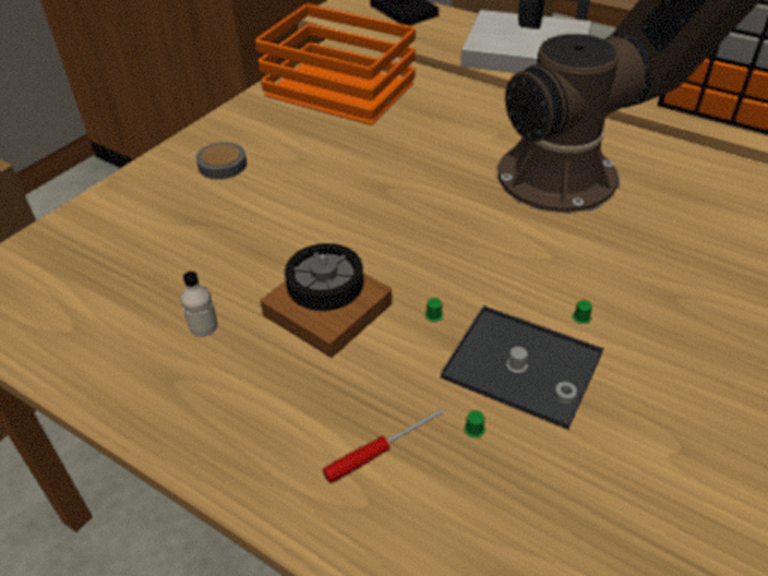

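View pics/top0.png

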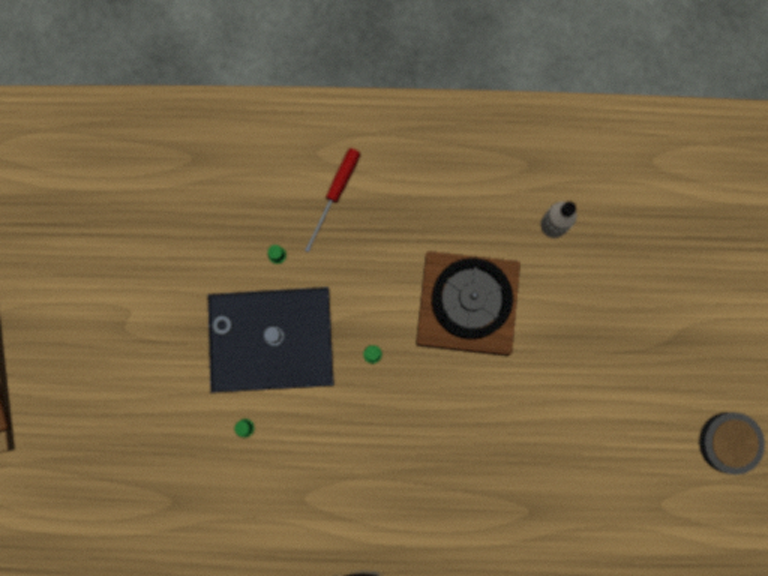

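Scene picture: the steel cap is at about (345,238) with the spacer ring at (377,260). Green look-alikes are at (289,206), (389,208) and (317,283), and the axle is at about (215,172). In the top picture the cap is at (182,224), the spacer at (148,217), the greens at (184,169), (248,236) and (162,285), and the axle at (316,197). I'm taking the bright steel one in the tray.

```bash
cat >> h.py <<'E'
from scipy.spatial.transform import Rotation as Ro
def to_tool(p):
    s=state();R=Ro.from_euler('xyz',s["tcp_rot"]).as_matrix()
    return R.T@(np.array(p)-s["eef_pos"])/1000
E
python3 - <<'E'
from h import *
np.set_printoptions(precision=4,suppress=True)
d=imaging.read_camera("top");s=imaging.read_camera("scene")
save(s,"cap_crop",(300,190,420,280),5)
print(at_z(d,(182,223.5),34),at_z(s,(345,234),34), at_z(d,(316,197),120))
print(state()["tcp_rot"], to_tool([512,165,214]))
E
```

```text
[513.8163 159.3867  34.    ] [514.5641 160.257   34.    ] [ 576.0044 -167.2385  120.    ]
[ 3.1415 -0.      2.8408] [-0.4402 -0.3157  0.0006]
```

View pics/cap_crop.png

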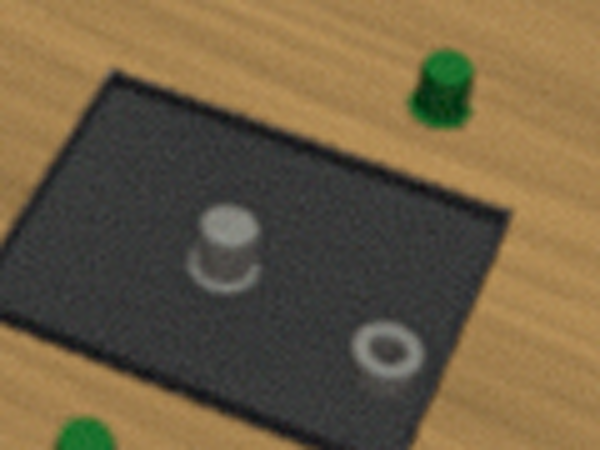

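The crop shows the steel cap with its flange, mouth down, with its top at crop (228,228), which is scene (346,236). The spacer ring is at crop (388,352) and the greens are outside the tray. The choice is confirmed, so I'm moving above it.

Emit:
step_arm(increments=[{"slide":[-0.05,-0.036,0.0]},{"slide":[-0.1,-0.072,0.0]},{"slide":[-0.15,-0.108,0.0]},{"slide":[-0.2,-0.144,0.0]},{"slide":[-0.25,-0.18,0.0]}], fingers=1.0)

```text
invalid input at $.increments[0]: expected keys slide, roll
```

Emit:
step_arm(increments=[{"slide":[-0.05,-0.036,0.01]},{"slide":[-0.1,-0.072,0.02]},{"slide":[-0.15,-0.108,0.04]},{"slide":[-0.193,-0.14,0.06]},{"slide":[-0.193,-0.14,0.06]}])

```text
invalid input at $.increments[0]: expected keys slide, roll
```

```bash
python3 - <<'E'
from h import *
np.set_printoptions(precision=4,suppress=True)
d=imaging.read_camera("wrist"); save(d,"w1",None,1.5)
s=state();print(s["eef_pos"],s["tcp_rot"],s["joints"],s["ft_force"])
for n in ["cap_mid","cap_rim","spacer"]:
    for m in mark_of("wrist",n)[:3]: print(n,m["confidence"],m["uv"],at_depth(d,m["uv"]))
    for m in spot_in("wrist",n)[:2]: print(n,m)
E
```

```text
[185.1642 596.9685 214.6676] [3.1415 0.     2.8408] [ 1.1644  0.4909  1.5589 -0.      1.0917 -0.1056] [-0.4894  0.2381  0.26  ]
```

View pics/w1.png

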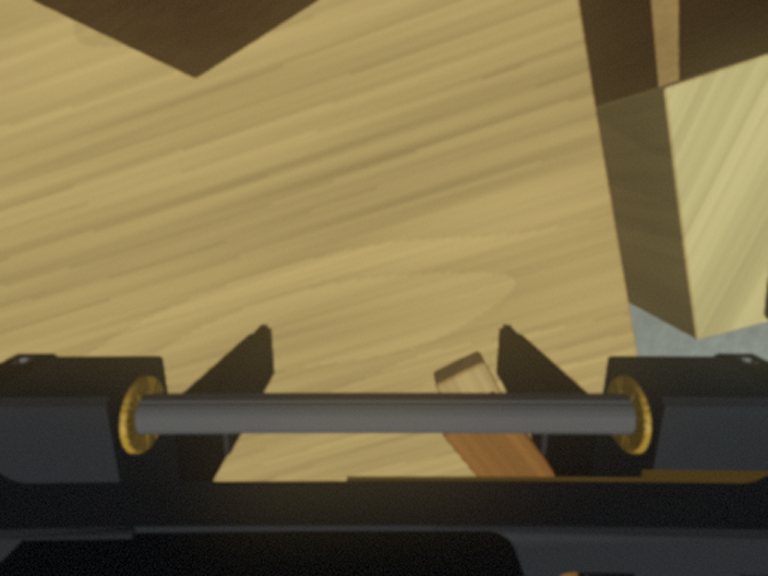

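The call was refused because each row needs a roll, so the arm hasn't moved. This wrist picture shows the fingertips at about (177,220) and (335,220) px. Sending the move again with roll.

Emit:
step_arm(increments=[{"slide":[-0.05,-0.036,0.0],"roll":0},{"slide":[-0.1,-0.072,0.0],"roll":0},{"slide":[-0.15,-0.108,0.0],"roll":0},{"slide":[-0.2,-0.144,0.0],"roll":0},{"slide":[-0.25,-0.18,0.0],"roll":0}], fingers=1.0)

```text
t: 2.08
eef_pos: [371.6, 349.4, 214.9]
tcp_rot: [3.141, 0.0, 2.841]
ft_force: [0.6, 0.8, 0.4]
opening: 1.003
grip_force: 0.0
```

Emit:
step_arm(increments=[{"slide":[-0.05,-0.036,0.01],"roll":0},{"slide":[-0.1,-0.072,0.02],"roll":0},{"slide":[-0.15,-0.108,0.04],"roll":0},{"slide":[-0.193,-0.14,0.06],"roll":0},{"slide":[-0.193,-0.14,0.06],"roll":0}])

```text
t: 2.7
eef_pos: [514.7, 157.2, 153.2]
tcp_rot: [-3.141, -0.002, 2.836]
ft_force: [-0.4, 0.0, 1.0]
opening: 1.002
grip_force: 0.0
```

```bash
python3 - <<'E'
from h import *
np.set_printoptions(precision=4,suppress=True)
d=imaging.read_camera("wrist"); save(d,"w2",None,1.5)
s=state();print(s["t"],s["eef_pos"],s["tcp_rot"],s["joints"],s["ft_force"])
for n in ["cap_mid","cap_rim","spacer"]:
    for m in mark_of("wrist",n)[:3]: print(n,m["confidence"],m["uv"],at_depth(d,m["uv"]))
    for m in spot_in("wrist",n)[:2]: print(n,m)
E
```

```text
2.75 [513.8625 158.7207 153.8953] [-3.1411 -0.0013  2.8378] [ 0.1767  0.4424  1.8406  0.0002  0.8599 -1.0904] [-0.965   0.646  -0.3598]
cap_mid 0.9 [261.7, 181.4] [511.1919 164.0654  34.3678]
cap_mid 0.65 [110.0, 203.1] [486.2488   3.857   30.9376]
cap_mid 0.6 [258.9, 15.6] [365.7427 206.5993  31.4801]
cap_mid {'bbox': [246.1, 166.2, 280.7, 200.2], 'confidence': 0.74}
cap_mid {'bbox': [241.3, 0.2, 274.6, 36.5], 'confidence': 0.74}
cap_rim 0.68 [296.5, 280.6] [493.4166 176.327  248.8513]
cap_rim 0.63 [259.8, 179.4] [508.414  162.8751  35.166 ]
cap_rim 0.57 [256.9, 19.3] [367.9901 204.0155  31.5111]
cap_rim {'bbox': [241.9, 1.8, 275.9, 36.7], 'confidence': 0.84}
cap_rim {'bbox': [286.8, 286.6, 310.7, 307.4], 'confidence': 0.83}
spacer 0.81 [340.8, 170.0] [532.551  251.2121   3.3221]
spacer {'bbox': [330.4, 156.7, 356.8, 190.3], 'confidence': 0.87}
```

View pics/w2.png

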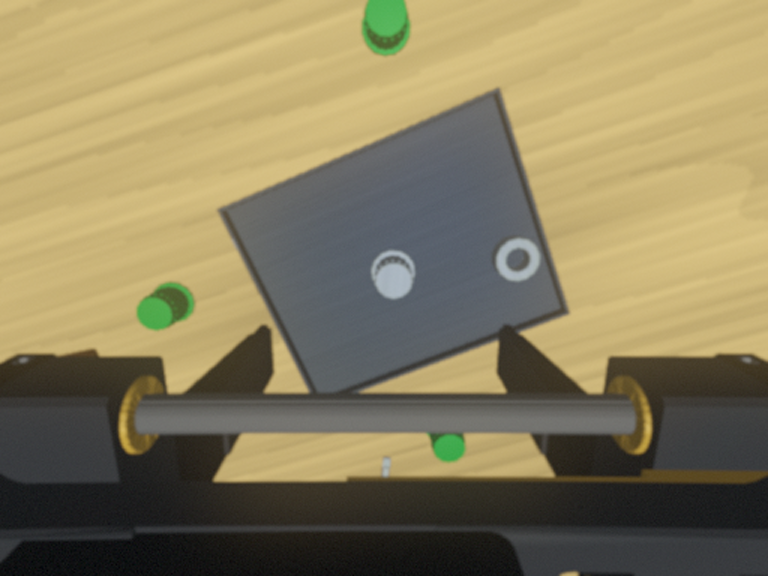

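Wrist picture: the cap's top is at about (263,185) px, the spacer at (345,172) and the tray is whole. Both are clear of the fingers. Measuring the cap's top disc from depth.

```bash
cat >> h.py <<'E'
def cloud(d,box):
    l,t,r,b=box;vv,uu=np.mgrid[t:b,l:r];z=d["z_map"][t:b,l:r].ravel().astype(float)
    K=np.array(d["intrinsics"],float);D=np.array(d["distortion"],float)
    p=cv2.undistortPoints(np.stack([uu.ravel(),vv.ravel()],1).astype(float)[:,None],K,D)[:,0]
    T=np.array(d["camera_from_world"],float);k=z>0
    c=np.stack([p[:,0]*z,-p[:,1]*z,-z],1)[k]
    return (c-T[:3,3])@T[:3,:3], d["color"][t:b,l:r].reshape(-1,3)[k]
E
python3 - <<'E'
from h import *
np.set_printoptions(precision=4,suppress=True)
for c,b in (("wrist",(235,155,295,215)),("top",(165,205,200,245)),("scene",(325,215,370,260))):
    d=imaging.read_camera(c);P,col=cloud(d,b);Q=P[(P[:,2]>29)]
    m=(Q[:,:2].min(0)+Q[:,:2].max(0))/2
    print(c,len(Q),Q.mean(0),m,np.ptp(Q,axis=0)); 
    if c=="wrist": print(to_tool([*Q.mean(0)[:2],8.5]))
print(at_z(imaging.read_camera("wrist"),(262.7,185.3),34))
E
```

```text
wrist 467 [516.3669 162.8366  33.9777] [516.7653 162.4946] [25.1501 25.6835  6.9601]
[-0.0025  0.0027  0.1466]
top 1316 [479.0844  96.2851 414.3962] [484.8479 100.8035] [ 91.9933  33.3584 290.1299]
scene 87 [517.7334 163.5329  33.7101] [516.7728 162.8306] [25.712  27.3905  9.6131]
[514.7513 167.2902  34.    ]
```

```bash
python3 - <<'E'
from h import *
np.set_printoptions(precision=4,suppress=True)
d=imaging.read_camera("wrist");s=state();print(s["t"],s["eef_pos"],s["qvel"])
P,col=cloud(d,(235,155,295,215));Q=P[(P[:,2]>29)&(P[:,2]<40)];print(Q.mean(0),Q.max(0)/2+Q.min(0)/2,np.ptp(Q,axis=0))
print(mark_of("wrist","cap_mid")[0],to_tool([*Q.mean(0)[:2],9]))
z=d["z_map"][155:215,235:295];T=np.array(d["camera_from_world"]);
m=(z>0)&(z<np.median(z)-20);v,u=np.nonzero(m);print(u.mean()+235,v.mean()+155,len(u))
save(d,"w3",(215,140,315,215),7)
E
```

```text
3.3 [513.3409 160.4342 154.8027] [-0.0047  0.0012 -0.0004 -0.0013  0.0017  0.001 ]
[516.3449 162.9404  34.0494] [516.944  162.4639  32.7265] [25.4546 26.0077  7.3833]
{'uv': [253.8, 20.5], 'confidence': 0.87} [-0.002   0.0034  0.1458]
259.307240704501 187.0293542074364 511
```

View pics/w3.png

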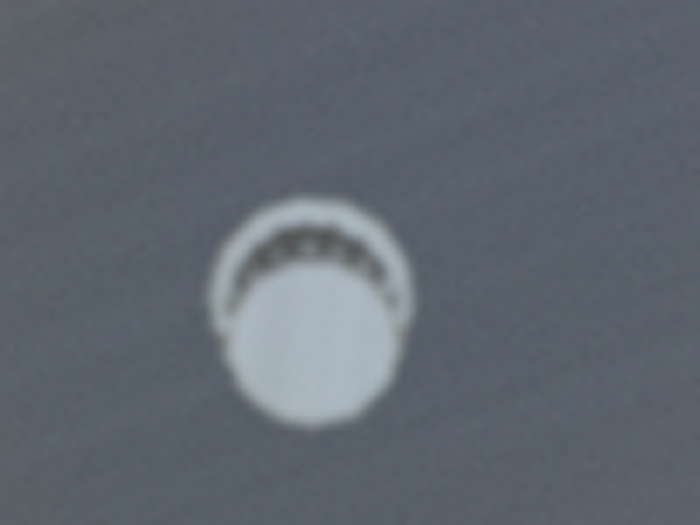

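The cap is at (516.5, 163), top at 34 mm, which agrees with the scene camera. The crop shows the top disc at crop (312,343), so it's upright. Going down to grip high, with the tips 6.5 mm above the rim so the fingers stay clear of the hub later.

Emit:
step_arm(increments=[{"slide":[-0.002,0.0035,0.04],"roll":0},{"slide":[-0.002,0.0035,0.09],"roll":0},{"slide":[-0.002,0.0035,0.125],"roll":0},{"slide":[-0.002,0.0035,0.145],"roll":0},{"slide":[-0.002,0.0035,0.145],"roll":0}])

```text
t: 3.98
eef_pos: [515.8, 162.7, 8.5]
tcp_rot: [-3.14, -0.002, 2.841]
ft_force: [-0.7, -0.1, -0.4]
opening: 1.0
grip_force: 0.0
```

Emit:
step_arm(increments=[{"slide":[0,0,0],"roll":0},{"slide":[0,0,0],"roll":0},{"slide":[0,0,0],"roll":0},{"slide":[0,0,0],"roll":0}])

```text
t: 4.47
eef_pos: [516.5, 162.9, 10.0]
tcp_rot: [3.141, 0.001, 2.841]
ft_force: [-0.2, -0.4, 0.5]
opening: 0.999
grip_force: 0.0
```

Emit:
step_arm(increments=[{"slide":[0,0,0.0005],"roll":0},{"slide":[0,0,0.0005],"roll":0},{"slide":[0,0,0.0005],"roll":0},{"slide":[0,0,0.0005],"roll":0},{"slide":[0,0,0.0005],"roll":0}], fingers=0.0)

```text
t: 5.1
eef_pos: [516.4, 162.8, 9.1]
tcp_rot: [3.142, -0.0, 2.841]
ft_force: [0.9, -0.1, 0.5]
opening: 0.531
grip_force: 0.0
```

Emit:
step_arm(increments=[{"slide":[0,0,0],"roll":0},{"slide":[0,0,0],"roll":0},{"slide":[0,0,0],"roll":0}])

```text
t: 5.48
eef_pos: [516.4, 162.8, 9.1]
tcp_rot: [3.142, 0.0, 2.841]
ft_force: [0.3, -0.5, -1.1]
opening: 0.266
grip_force: 30.0
```

Emit:
step_arm(increments=[{"slide":[0,0,-0.02],"roll":0},{"slide":[0,0,-0.07],"roll":0},{"slide":[0,0,-0.13],"roll":0},{"slide":[0,0,-0.18],"roll":0},{"slide":[-0.02,-0.03,-0.2],"roll":0}])

```text
t: 6.1
eef_pos: [526.9, 129.2, 212.2]
tcp_rot: [3.14, 0.004, 2.843]
ft_force: [0.0, 0.1, -0.4]
opening: 0.265
grip_force: 30.0
```

Emit:
step_arm(increments=[{"slide":[-0.03,-0.045,0],"roll":0},{"slide":[-0.06,-0.09,0],"roll":0},{"slide":[-0.09,-0.135,0],"roll":0},{"slide":[-0.12,-0.18,0],"roll":0},{"slide":[-0.15,-0.225,0],"roll":0}])

```text
t: 6.72
eef_pos: [603.4, -132.8, 209.1]
tcp_rot: [3.141, -0.0, 2.841]
ft_force: [1.4, 0.5, -0.5]
opening: 0.265
grip_force: 30.0
```

Emit:
step_arm(increments=[{"slide":[-0.02,-0.032,0],"roll":0},{"slide":[-0.027,-0.043,0],"roll":0},{"slide":[-0.027,-0.043,0],"roll":0},{"slide":[-0.027,-0.043,0],"roll":0},{"slide":[-0.027,-0.043,0],"roll":0}])

```text
t: 7.35
eef_pos: [616.2, -179.0, 209.4]
tcp_rot: [3.141, 0.0, 2.842]
ft_force: [-0.8, 0.5, -0.7]
opening: 0.263
grip_force: 30.0
```

```bash
python3 - <<'E'
from h import *
np.set_printoptions(precision=4,suppress=True)
for c in ["wrist","top","scene"]:
    d=imaging.read_camera(c)
    if c=="wrist": save(d,"w4",None,1.5);s=state();print(s["t"],s["eef_pos"],s["tcp_rot"],s["ft_force"],s["opening"])
    np.savez(c,**d)
    for n in ["axle_tip","hub_face","wheel","cap_rim","cap_mid"]:
        for m in mark_of(c,n)[:2]: print(c,n,m["confidence"],m["uv"],at_depth(d,m["uv"]),at_z(d,m["uv"],122))
E
```

```text
7.4 [ 616.254  -179.1042  209.3649] [3.1414 0.0002 2.842 ] [ 0.8733 -0.13    0.3375] 0.26573423051187056
wrist axle_tip 0.87 [255.2, 152.6] [ 578.1937 -168.1511  125.1284] [ 578.592  -168.2854  122.    ]
wrist hub_face 0.68 [253.6, 150.8] [ 576.318  -169.0476  124.6846] [ 576.6396 -169.1721  122.    ]
wrist wheel 0.88 [257.9, 144.5] [ 573.8031 -164.2096  108.9388] [ 572.4511 -163.8726  122.    ]
wrist wheel 0.41 [255.7, 153.5] [ 579.082  -167.965   125.1297] [ 579.4915 -168.097   122.    ]
wrist cap_rim 0.71 [256.1, 145.0] [ 572.7259 -165.628   118.8393] [ 572.3994 -165.5262  122.    ]
wrist cap_rim 0.67 [257.4, 230.3] [ 605.0408 -174.8714  233.8874] [ 650.5304 -188.4178  122.    ]
wrist cap_mid 0.78 [249.2, 238.9] [ 608.1825 -180.5206  234.7551] [ 656.7444 -198.6503  122.    ]
wrist cap_mid 0.66 [369.6, 20.2] [491.7014 -13.8584  31.9151] [505.7126 -51.0006 122.    ]
top cap_rim 0.61 [183.1, 168.6] [655.2022 163.3342  31.174 ] [636.6834 148.3126 122.    ]
top cap_rim 0.49 [248.5, 233.9] [491.9491  -8.6115  29.5194] [485.5004 -10.8448 122.    ]
top cap_mid 0.7 [184.1, 168.4] [655.7667
[... 195 characters left out ...]
 120.168 ] [ 577.7419 -163.0199  122.    ]
scene hub_face 0.61 [216.6, 175.2] [ 575.4906 -164.3581  109.6372] [ 586.1154 -155.2056  122.    ]
scene wheel 0.86 [219.0, 190.6] [ 601.6061 -139.1384   91.6145] [ 626.1696 -118.0802  122.    ]
scene wheel 0.33 [197.5, 152.2] [ 629.5695 -166.555   217.6021] [ 542.0403 -248.7191  122.    ]
scene cap_rim 0.65 [288.1, 212.0] [500.5666  -2.9982   5.1156] [599.0876  52.5959 122.    ]
scene cap_rim 0.64 [387.2, 208.5] [373.1437 207.8029  24.1892] [471.4854 231.9762 122.    ]
scene cap_mid 0.64 [290.1, 208.5] [499.3981   1.7487  19.4379] [587.3768  50.7693 122.    ]
scene cap_mid 0.5 [316.9, 283.1] [668.9204 169.7806  27.1924] [732.6979 197.3886 122.    ]
```

View pics/w4.png

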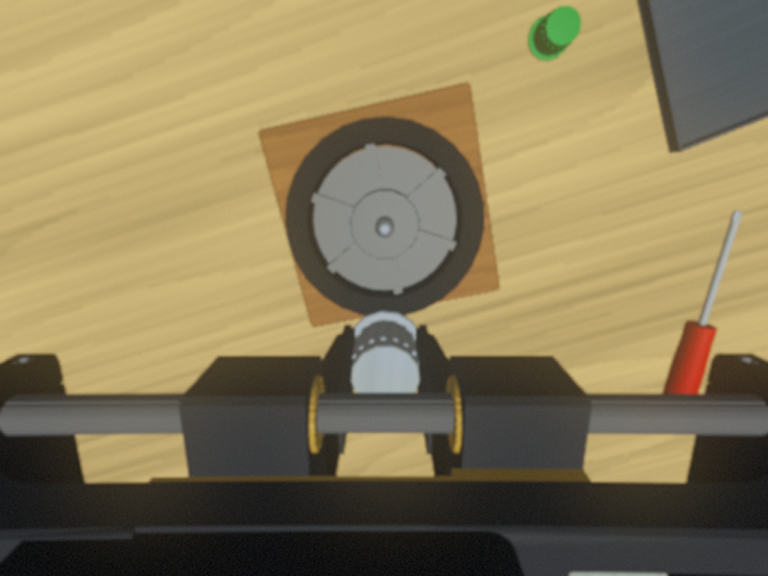

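The wrist picture shows the cap square in the fingers at (257,240) px, with the axle tip at (256,152) and the hub ring around it. Next, the axle's axis from the depth map.

```bash
python3 - <<'E'
from h import *
np.set_printoptions(precision=2,suppress=True)
for c,b in (("wrist",(170,70,335,212)),("scene",(180,150,260,215)),("top",(270,160,360,240))):
    d=dict(np.load(c+".npz"));P,col=cloud(d,b)
    r=np.hypot(P[:,0]-577,P[:,1]+168); 
    print(c,"hist",np.histogram(P[r<70][:,2],bins=np.arange(80,136,3)))
    h=P[(r<20)&(r>9)];hz=np.median(h[:,2])
    H=P[(abs(P[:,2]-hz)<2.5)&(r<30)];
    Ax=P[(P[:,2]>hz+5)&(r<12)];T=P[(P[:,2]>hz+0)&(r<12)]
    W=P[(P[:,2]>hz-12)&(r<80)&(P[:,2]<hz+5)]
    (cx,cy),rad=cv2.minEnclosingCircle(W[:,:2].astype(np.float32))
    print(" hubz",hz,"hub mean",H.mean(0),len(H),"mid",(H.max(0)+H.min(0))/2,np.ptp(H,axis=0),"\n axle",len(Ax),Ax.mean(0) if len(Ax) else 0, Ax[:,2].max() if len(Ax) else 0,"wheel",cx,cy,rad)
    if len(Ax): print(" tip",Ax[Ax[:,2]>np.percentile(Ax[:,2],60)].mean(0))
# cap in hand, wrist
d=dict(np.load("wrist.npz"));P,_=cloud(d,(225,195,290,265));r=np.hypot(P[:,0]-616.3,P[:,1]+179.1)
Q=P[(r<20)&(P[:,2]>195)&(P[:,2]<245)];print("cap",len(Q),Q.mean(0),Q.min(0),Q.max(0))
tp=Q[Q[:,2]>Q[:,2].max()-4];print(tp.mean(0),(tp.min(0)+tp.max(0))/2,np.ptp(tp,axis=0))
E
```

```text
wrist hist (array([ 125,  710, 4051,  740,  579, 1099, 4623,    4,  965,  531,    5,
          1,   11,   57,   50,   21,    0,    0]), array([ 80,  83,  86,  89,  92,  95,  98, 101, 104, 107, 110, 113, 116,
       119, 122, 125, 128, 131, 134]))
 hubz 106.76299795645555 hub mean [ 577.5  -167.21  106.75] 1492 mid [ 578.03 -167.55  106.73] [42.82 42.88  4.75] 
 axle 142 [ 577.46 -167.15  122.08] 126.8130844038717 wheel 578.5645141601562 -167.3943634033203 64.89444732666016
 tip [ 578.04 -167.27  124.59]
scene hist (array([ 50, 133, 306, 196, 147, 231, 418,  77,  72,  71,  11,   5,   4,
         3,   8,   2,   0,   0]), array([ 80,  83,  86,  89,  92,  95,  98, 101, 104, 107, 110, 113, 116,
       119, 122, 125, 128, 131, 134]))
 hubz 106.8617194737787 hub mean [ 580.36 -166.3   106.93] 132 mid [ 579.25 -168.22  106.9 ] [42.18 45.24  4.84] 
 axle 23 [ 579.75 -166.22  119.77] 126.76025057940633 wheel 577.537109375 -166.80592346191406 67.20101928710938
 tip [ 579.4  -167.59  123.89]
top hist (array([0, 0, 0, 0, 0, 0, 0, 0, 0, 0, 0, 0, 0, 0, 0, 0, 0, 0]), array([ 80,  83,  86,  89,  92,  95,  98, 101, 104, 107, 110, 113, 116,
       119, 122, 125, 128, 131, 134]))
 hubz 501.8223335110946 hub mean [ 574.31 -180.26  501.89] 36 mid [ 573.75 -177.96  501.94] [10.61 26.89  4.72] 
 axle 1 [ 575.66 -178.55  509.65] 509.6502412770331 wheel 573.3724975585938 -174.25912475585938 19.470657348632812
 tip [nan nan nan]
cap 2719 [ 610.21 -177.15  227.41] [ 600.34 -193.94  204.13] [ 630.39 -160.01  244.99]
[ 608.15 -176.18  243.2 ] [ 610.43 -175.57  243.  ] [19.25 31.09  3.99]<stdin>:13: RuntimeWarning: Mean of empty slice.
  ret = um.true_divide(
```

The axle is at (578.0, −167.4) with its tip at z≈125 and the hub face at ≈107, 18 mm below the tip, which fits the sheet. The cap rim is about 6 mm below the TCP height. Moving over the axle and checking.

Emit:
step_arm(increments=[{"slide":[0.02,0,0.01],"roll":0},{"slide":[0.04,0,0.03],"roll":0},{"slide":[0.04,0,0.06],"roll":0},{"slide":[0.04,0,0.069],"roll":0},{"slide":[0.04,0,0.069],"roll":0}])

```text
t: 8.88
eef_pos: [578.3, -168.4, 140.0]
tcp_rot: [3.141, -0.001, 2.841]
ft_force: [0.5, -0.1, -0.1]
opening: 0.266
grip_force: 30.0
```

Emit:
step_arm(increments=[{"slide":[0,0,0],"roll":0},{"slide":[0,0,0],"roll":0},{"slide":[0,0,0],"roll":0}])

```text
t: 9.25
eef_pos: [578.2, -168.4, 140.6]
tcp_rot: [3.142, 0.001, 2.841]
ft_force: [1.0, -0.3, 0.3]
opening: 0.271
grip_force: 30.0
```

```bash
python3 - <<'E'
from h import *
np.set_printoptions(precision=4,suppress=True)
d=imaging.read_camera("scene");save(d,"s5",(170,115,270,190),8)
s=state();print(s["t"],s["eef_pos"],s["tcp_rot"],s["ft_force"],s["moment"],to_tool([578,-167.4,131]))
for n in ["axle_tip","cap_rim"]: print([(m["uv"],m["confidence"]) for m in mark_of("scene",n)])
T=np.array(d["camera_from_world"]);K=np.array(d["intrinsics"])
P=np.array([[578,-167.4,125],[*s["eef_pos"][:2],s["eef_pos"][2]-6.1]])
c=(T[:3,:3]@P.T).T+T[:3,3];c[:,1:]*=-1
print(cv2.projectPoints(c,np.zeros(3),np.zeros(3),K,np.array(d["distortion"],float))[0][:,0])
E
```

```text
9.3 [ 578.1808 -168.3502  140.4846] [3.1416 0.0006 2.8408] [-0.4891  0.3131 -0.3637] [-0.0217  0.018  -0.0164] [0.0005 0.0009 0.0095]
[([215.4, 172.7], 0.69)]
[([287.5, 210.9], 0.59), ([317.0, 283.5], 0.55), ([387.3, 211.5], 0.54), ([214.3, 166.6], 0.53)]
[[214.4915 170.583 ]
 [213.8268 167.5426]]
```

View pics/s5.png

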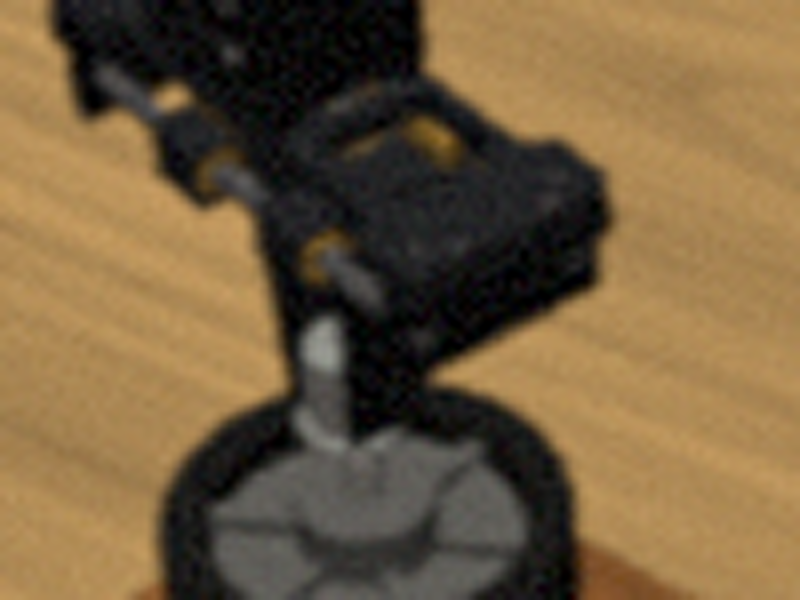

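The picture shows the flange at crop (297–398, 430), just above the axle stub at crop (365,460), perhaps slightly to its left. I'll measure the held cap's axis with a cylinder fit from depth and overlay the model to check.

```bash
cat > fit.py <<'E'
from h import *
from scipy.optimize import least_squares
np.set_printoptions(precision=2,suppress=True)
def proj(d,P):
    T=np.array(d["camera_from_world"],float);c=np.asarray(P,float)@T[:3,:3].T+T[:3,3];c[:,1:]*=-1
    return cv2.projectPoints(c,np.zeros(3),np.zeros(3),np.array(d["intrinsics"],float),np.array(d["distortion"],float))[0][:,0]
def circ(x,y,z,r):
    a=np.linspace(0,2*np.pi,60);return np.stack([x+r*np.cos(a),y+r*np.sin(a),z+0*a],1)
s=state();e=s["eef_pos"];print(s["t"],e)
for c in ("scene","wrist"):
    d=imaging.read_camera(c);m=proj(d,[[e[0],e[1],e[2]+8]])[0]
    h=14 if c=="scene" else 45
    b=[int(max(0,m[0]-h)),int(max(0,m[1]-h)),int(m[0]+h),int(min(384,m[1]+h))]
    P,col=cloud(d,b);col=col.astype(int);rim=e[2]-6.1
    r=np.hypot(P[:,0]-e[0],P[:,1]-e[1])
    k=(r<24)&(col.mean(1)>75)&(np.ptp(col,axis=1)<35)
    B=P[k&(P[:,2]>rim+5)&(P[:,2]<rim+29)&(r<19)];F=P[k&(P[:,2]>rim-2)&(P[:,2]<rim+4)];Tp=P[k&(P[:,2]>rim+29.5)&(P[:,2]<rim+34)]
    print(c,"body",len(B),"flange",len(F),"top",len(Tp),Tp.mean(0) if len(Tp) else "")
    if len(B)>8:
        f=least_squares(lambda q:np.hypot(B[:,0]-q[0],B[:,1]-q[1])-13,e[:2],loss="soft_l1");print("  body axis",f.x,"minus tcp",f.x-e[:2],"rms",np.std(f.fun))
    if c=="scene":
        im=cv2.resize(d["color"][:,:,::-1],None,fx=8,fy=8,interpolation=cv2.INTER_CUBIC)[8*130:8*200,8*170:8*265]
        im=cv2.convertScaleAbs(im,alpha=1.6)
        for q,cl in ((circ(578,-167.4,125,2.5),(0,0,255)),(circ(578,-167.4,119,6),(0,0,255)),(circ(578,-167.4,106.8,22),(0,255,255)),(circ(e[0],e[1],rim,16.5),(0,255,0)),(circ(e[0],e[1],rim+31,13),(0,255,0))):
            u=(proj(d,q)+.5)*8-.5-[8*170,8*130];cv2.polylines(im,[u.astype(np.int32)],True,cl,1)
        cv2.imwrite("pics/ov.png",im)
E
python3 fit.py
```

```text
9.4 [ 578.11 -168.31  140.28]
scene body 28 flange 16 top 22 [ 583.59 -173.38  165.83]
  body axis [ 578.77 -167.37] minus tcp [0.66 0.94] rms 1.6477097393785933
wrist body 666 flange 271 top 1237 [ 575.98 -167.57  165.25]
  body axis [ 578.65 -168.4 ] minus tcp [ 0.55 -0.09] rms 0.7894343703752466
```

View pics/ov.png

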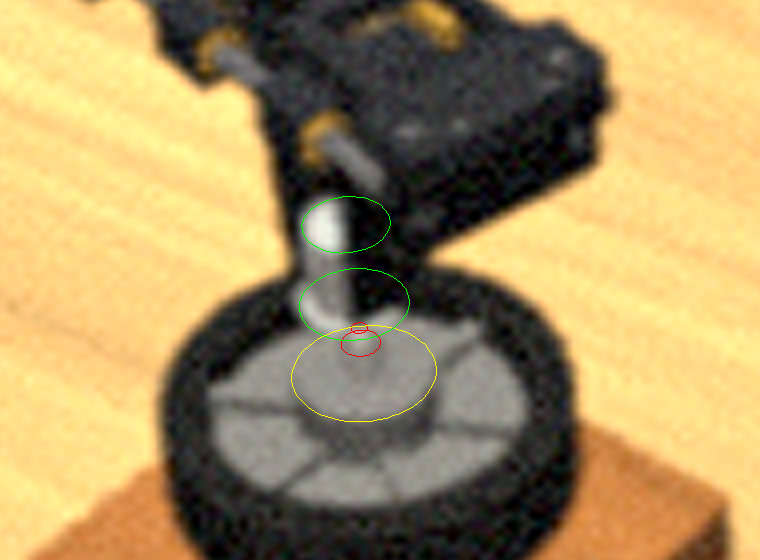

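The overlay fits: the green cap model sits on the cap and the yellow circle on the hub. The cap is about 1 mm off the axle, so I'll correct by (0.8, 0.7) mm in tool x, y and descend gently.

Emit:
step_arm(increments=[{"slide":[0.0008,0.0007,0.0],"roll":0},{"slide":[0.0008,0.0007,0.003],"roll":0},{"slide":[0.0008,0.0007,0.007],"roll":0},{"slide":[0.0008,0.0007,0.01],"roll":0},{"slide":[0.0008,0.0007,0.012],"roll":0}])

```text
t: 10.12
eef_pos: [577.5, -167.4, 127.8]
tcp_rot: [3.141, -0.0, 2.841]
ft_force: [0.3, 0.4, 1.1]
opening: 0.263
grip_force: 30.0
```

Emit:
step_arm(increments=[{"slide":[0,0,0.001],"roll":0},{"slide":[0,0,0.002],"roll":0},{"slide":[0,0,0.003],"roll":0},{"slide":[0,0,0.003],"roll":0}])

```text
t: 10.62
eef_pos: [577.6, -167.4, 125.2]
tcp_rot: [3.142, 0.0, 2.841]
ft_force: [-1.5, -0.0, -0.1]
opening: 0.268
grip_force: 30.0
```

Emit:
step_arm(increments=[{"slide":[0,0,0.001],"roll":0},{"slide":[0,0,0.002],"roll":0},{"slide":[0,0,0.003],"roll":0},{"slide":[0,0,0.004],"roll":0}])

```text
t: 11.12
eef_pos: [577.7, -167.5, 121.9]
tcp_rot: [-3.142, 0.001, 2.841]
ft_force: [-1.8, 1.0, 6.8]
opening: 0.263
grip_force: 30.0
```

Emit:
step_arm(increments=[{"slide":[0,0,0.001],"roll":0},{"slide":[0,0,0.002],"roll":0},{"slide":[0,0,0.003],"roll":0},{"slide":[0,0,0.003],"roll":0}])

```text
t: 11.62
eef_pos: [577.7, -167.4, 118.6]
tcp_rot: [3.142, 0.001, 2.841]
ft_force: [-0.5, 0.5, 5.0]
opening: 0.267
grip_force: 30.0
```

Emit:
step_arm(increments=[{"slide":[0,0,0.001],"roll":0},{"slide":[0,0,0.002],"roll":0},{"slide":[0,0,0.003],"roll":0},{"slide":[0,0,0.003],"roll":0}])

```text
t: 12.12
eef_pos: [577.6, -167.4, 115.5]
tcp_rot: [3.142, 0.001, 2.841]
ft_force: [-1.9, 0.4, 5.8]
opening: 0.267
grip_force: 30.0
```

Emit:
step_arm(increments=[{"slide":[0,0,0.0005],"roll":0},{"slide":[0,0,0.001],"roll":0},{"slide":[0,0,0.0015],"roll":0},{"slide":[0,0,0.002],"roll":0},{"slide":[0,0,0.002],"roll":0}])

```text
t: 12.75
eef_pos: [577.7, -167.4, 113.6]
tcp_rot: [3.142, 0.001, 2.841]
ft_force: [-1.3, 1.0, 6.0]
opening: 0.267
grip_force: 30.0
```

Emit:
step_arm(increments=[{"slide":[0,0,0.0002],"roll":0},{"slide":[0,0,0.0004],"roll":0},{"slide":[0,0,0.0006],"roll":0},{"slide":[0,0,0.0008],"roll":0},{"slide":[0,0,0.001],"roll":0}])

```text
t: 13.38
eef_pos: [577.7, -167.4, 112.7]
tcp_rot: [3.142, 0.001, 2.841]
ft_force: [-1.6, 1.8, 7.5]
opening: 0.265
grip_force: 30.0
```

Emit:
step_arm(increments=[{"slide":[0,0,0.0002],"roll":0},{"slide":[0,0,0.0004],"roll":0},{"slide":[0,0,0.0006],"roll":0}])

```text
t: 13.75
eef_pos: [577.7, -167.4, 112.4]
tcp_rot: [3.142, 0.001, 2.841]
ft_force: [-2.4, 1.4, 10.6]
opening: 0.268
grip_force: 30.0
```

Emit:
step_arm(increments=[{"slide":[0,0,0.0002],"roll":0},{"slide":[0,0,0.0004],"roll":0},{"slide":[0,0,0.0006],"roll":0}])

```text
t: 14.12
eef_pos: [577.7, -167.5, 111.8]
tcp_rot: [3.142, 0.001, 2.841]
ft_force: [-3.0, 1.1, 9.7]
opening: 0.265
grip_force: 30.0
```

Emit:
step_arm(increments=[{"slide":[0,0,0.0002],"roll":0},{"slide":[0,0,0.0004],"roll":0},{"slide":[0,0,0.0006],"roll":0}])

```text
t: 14.5
eef_pos: [577.7, -167.4, 111.2]
tcp_rot: [-3.142, 0.001, 2.841]
ft_force: [-2.6, 1.4, 10.0]
opening: 0.265
grip_force: 30.0
```

Emit:
step_arm(increments=[{"slide":[0,0,0.0002],"roll":0},{"slide":[0,0,0.0004],"roll":0},{"slide":[0,0,0.0006],"roll":0}])

```text
t: 14.88
eef_pos: [577.7, -167.5, 110.6]
tcp_rot: [-3.142, 0.001, 2.841]
ft_force: [-3.1, 0.2, 10.0]
opening: 0.265
grip_force: 30.0
```

Emit:
step_arm(increments=[{"slide":[0,0,0.0002],"roll":0},{"slide":[0,0,0.0004],"roll":0},{"slide":[0,0,0.0006],"roll":0}])

```text
t: 15.25
eef_pos: [577.7, -167.4, 110.0]
tcp_rot: [-3.142, 0.001, 2.841]
ft_force: [-2.6, 1.5, 10.1]
opening: 0.266
grip_force: 30.0
```

Emit:
step_arm(increments=[{"slide":[0,0,0.0002],"roll":0},{"slide":[0,0,0.0004],"roll":0},{"slide":[0,0,0.0006],"roll":0}])

```text
t: 15.62
eef_pos: [577.7, -167.4, 109.4]
tcp_rot: [3.142, 0.001, 2.841]
ft_force: [-1.9, 1.5, 9.9]
opening: 0.267
grip_force: 30.0
```

Emit:
step_arm(increments=[{"slide":[0,0,0.0002],"roll":0},{"slide":[0,0,0.0004],"roll":0},{"slide":[0,0,0.0006],"roll":0}])

```text
t: 16.0
eef_pos: [577.7, -167.5, 109.1]
tcp_rot: [-3.142, 0.001, 2.841]
ft_force: [-3.1, 1.7, 15.3]
opening: 0.268
grip_force: 30.0
```

The force is rising, so this looks like the stop. Adding a little at a time.

Emit:
step_arm(increments=[{"slide":[0,0,0.0001],"roll":0},{"slide":[0,0,0.0002],"roll":0},{"slide":[0,0,0.0002],"roll":0}])

```text
t: 16.38
eef_pos: [577.7, -167.5, 109.1]
tcp_rot: [-3.142, 0.001, 2.841]
ft_force: [-4.6, 2.0, 14.8]
opening: 0.269
grip_force: 30.0
```

Emit:
step_arm(increments=[{"slide":[0,0,0.0002],"roll":0},{"slide":[0,0,0.0003],"roll":0},{"slide":[0,0,0.0003],"roll":0}])

```text
t: 16.75
eef_pos: [577.8, -167.5, 109.1]
tcp_rot: [-3.142, 0.002, 2.841]
ft_force: [-5.3, 2.1, 18.3]
opening: 0.266
grip_force: 30.0
```

Emit:
step_arm(increments=[{"slide":[0,0,0.0002],"roll":0},{"slide":[0,0,0.0004],"roll":0},{"slide":[0,0,0.0004],"roll":0}])

```text
t: 17.12
eef_pos: [577.8, -167.5, 109.0]
tcp_rot: [-3.141, 0.002, 2.841]
ft_force: [-6.2, 3.0, 21.0]
opening: 0.266
grip_force: 30.0
```

Emit:
step_arm(increments=[{"slide":[0,0,0.0002],"roll":0},{"slide":[0,0,0.0003],"roll":0},{"slide":[0,0,0.0003],"roll":0},{"slide":[0,0,0.0003],"roll":0}])

```text
t: 17.62
eef_pos: [577.8, -167.5, 109.0]
tcp_rot: [-3.141, 0.002, 2.841]
ft_force: [-7.1, 3.3, 23.5]
opening: 0.267
grip_force: 30.0
```

Solid stop: z hasn't moved while the force rose to 23.5 N, about 13 N over sliding. Unloading, then releasing.

Emit:
step_arm(increments=[{"slide":[0,0,-0.0006],"roll":0},{"slide":[0,0,-0.0011],"roll":0},{"slide":[0,0,-0.0011],"roll":0}])

```text
t: 18.0
eef_pos: [577.7, -167.5, 109.1]
tcp_rot: [-3.142, 0.001, 2.841]
ft_force: [-4.1, 1.5, 13.1]
opening: 0.268
grip_force: 30.0
```

Emit:
step_arm(increments=[{"slide":[0,0,0],"roll":0},{"slide":[0,0,0],"roll":0},{"slide":[0,0,0],"roll":0},{"slide":[0,0,0],"roll":0},{"slide":[0,0,0],"roll":0}], fingers=0.7)

```text
t: 18.62
eef_pos: [577.5, -167.4, 107.7]
tcp_rot: [3.141, -0.0, 2.841]
ft_force: [-0.1, -0.2, 0.2]
opening: 0.685
grip_force: 0.0
```

Released. Rising straight up, then a check.

Emit:
step_arm(increments=[{"slide":[0,0,-0.01],"roll":0},{"slide":[0,0,-0.04],"roll":0},{"slide":[0,0,-0.08],"roll":0},{"slide":[-0.02,0,-0.1],"roll":0},{"slide":[-0.05,0,-0.1],"roll":0}])

```text
t: 19.25
eef_pos: [626.2, -182.5, 211.1]
tcp_rot: [-3.141, 0.004, 2.841]
ft_force: [0.4, 0.1, 0.1]
opening: 0.701
grip_force: 0.0
```

Emit:
step_arm(increments=[{"slide":[0,0,0],"roll":0},{"slide":[0,0,0],"roll":0},{"slide":[0,0,0],"roll":0},{"slide":[0,0,0],"roll":0}])

```text
t: 19.75
eef_pos: [624.9, -182.1, 208.0]
tcp_rot: [3.141, -0.0, 2.841]
ft_force: [-0.1, 0.3, -0.5]
opening: 0.703
grip_force: 0.0
```

```bash
python3 - <<'E'
from h import *
np.set_printoptions(precision=2,suppress=True)
d=imaging.read_camera("wrist");print(state()["eef_pos"],state()["ft_force"])
P,c=cloud(d,(150,40,360,215));r=np.hypot(P[:,0]-578,P[:,1]+167.4)
h=P[(r>18)&(r<20.5)];f=P[(r>14)&(r<15.5)];t=P[(r<11)&(P[:,2]>125)]
T=P[(r<20)&(P[:,2]>np.median(t[:,2])-3)]
print("hub",np.median(h[:,2]),"flange",np.median(f[:,2]),"top",T.mean(0),(T.min(0)+T.max(0))/2,np.ptp(T,axis=0))
A=np.c_[T[:,:2]-T[:,:2].mean(0),np.ones(len(T))];print("tilt",np.linalg.lstsq(A,T[:,2],rcond=None)[0])
E
```

```text
[ 624.99 -182.12  207.94] [ 0.33 -1.11  0.52]
hub 103.2471076641279 flange 106.37245130417433 top [ 578.09 -167.35  134.24] [ 578.31 -167.28  133.88] [25.63 24.96  4.94]
tilt [ -0.     0.   134.24]
```

The hub face is at 103.2, the flange top at 106.4 (3 mm flange, so it's flush) and the cap top at 134.2 (31 mm above the hub). The cap is level and centred, so I'm handing in.

```bash
python3 -c "
from cell import env; print(env.job_done())"
```

```text
the job is handed in; nothing more can be done
None
```

The steel cap is on the axle, flush with the hub, level and centred. I pressed it to the solid stop at about 23.5 N (some 13 N over sliding), let go, and handed the job in at about 20 s; the verdict was not shown.

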